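# Check a drawer frame for square with an extending rule and true it up

## Task

Check this drawer frame for square with the extending rule: with its eye over the near-left peg, slide its tongue out until the sprung nose presses lightly but surely on the far-right peg, then move the rule over and measure the other diagonal the same way, from the near-right peg to the far-left peg. Be gentle, so that measuring never strains the nose or shifts the frame. Leave the rule there with its eye down over the near-right peg, then shift the frame's far rail sideways until both diagonals are equal (leave it if they already are), and leave the other things where they stand.

Things in the scene. Friction and masses are not known exactly. Their poses are not given: they have to be found in the camera images.
- frame: Drawer frame of light wood on a fixed plywood board (240 deep, 340 wide, 10 mm thick). Origin: underside of the board, centre; x away from the robot, y left, z up. Near rail screwed down at x = -70 mm (30 deep, 200 long, top z = 30). Far rail parallel at x = +70. Each carries two upright pegs 160 mm apart, 12 thick, 26 tall from z = 30. Two thin side rails (top z = 18) swing along below.
- far_rail (a joint): Sideways shift of the far rail and its pegs along the frame's y, in m, positive left, at most 0.03 either way. 0: frame square, diagonals equal (4 mm or less counts as square); positive: the diagonal near right to far left is the longer. It takes about 10 N to shift and stays where left. Push it at its ends (100 mm either side of its middle) or move it by a far peg.
- far_mid (a point): Middle of the far rail (40 mm deep, 200 long, z = 18 to 24 mm), on its top; axes as the frame's. On it lies a batten (18 deep, 200 long, z = 24 to 30 mm) with the two far pegs, 80 mm either side of its middle. The batten was fixed by eye: it sits up to 10 mm nearer or farther in x than this point, which only touch or sight can tell. It stays so in use.
- peg_near_left (a point): Foot of the near-left peg, on the near rail's top face, 30 mm above the worktop. The peg rises 26 mm from it.
- peg_near_right (a point): Foot of the near-right peg, as the other.
- eye (a point): Eye of the extending rule: centre of its 17 mm hole, at the underside. x along the rule toward the nose, z up. The eye plate is 32 mm square, 8 thick; seated on the near rail it is 30 mm above the worktop, the 12 mm peg in it with play. At the start it is over the near-left peg, the rule pointing roughly at the far-right peg (rule yaw up to 0.2 rad off).
- tongue (a joint): How far the tongue is slid out of the rule, in m, 0 (home) to 0.06; friction about 1 N. The nose's front face is then 170 mm + this from the eye's centre (less what the nose is pressed in).
- knob (a point): Centre of the black upright grip on the tongue: 28 mm long along the rule, 14 wide across it, 34 tall. It is 34 mm above the rule's underside and 100 mm + tongue from the eye along the rule, near the centre of mass, so the whole rule (0.22 kg) can be carried by it. x along the rule. The stock is 28 mm wide, with a foot (20 long, 30 wide, 20 deep) below it 115 mm from the eye.
- nose: Steel crossbar at the tongue's end, 36 mm wide across the rule, 8 thick, 15 tall, centre 12 mm above the rule's underside, on a spring of 2.5 N per mm, 8 mm travel. A true reading needs over 2 N on the peg for a moment (aim at 4 to 5 N); more than 8 N strains it. Its origin lies 170 mm behind its front face, at the rule's underside: look to nose_face.
- nose_face (a point): Centre of the nose's front face; x along the rule, outward.
- egg_timer: Egg-shaped kitchen timer, 58 mm wide, 55 mm tall, stands on the board beside the frame (left or right); origin under its centre. Leave alone.
- garlic: Garlic bulb, 56 mm wide and tall, on the board at the other side; origin under its centre. Leave alone.

How it is judged (in metres and radians):
On the way, in this order (a step that is already met when the one before it is completed fails the run):
1. the rule lies with its eye over the near-left peg and its nose presses on the far-right peg (over 2 N), the far rail not yet shifted (4 mm) (horizontal distance between eye and peg_near_left below 0.006 m and height (world z) of eye below 0.036 m and contact force between nose and frame above 2 N and x of nose_face in the frame of frame above 0.03 m and y of nose_face in the frame of frame below -0.02 m and distance of far_mid from where it was at the start of the episode below 0.004 m), for 0.2 s.
2. the rule lies with its eye over the near-right peg and its nose presses on the far-left peg (over 2 N), the far rail not yet shifted (4 mm) (horizontal distance between eye and peg_near_right below 0.006 m and height (world z) of eye below 0.036 m and contact force between nose and frame above 2 N and x of nose_face in the frame of frame above 0.03 m and y of nose_face in the frame of frame above 0.02 m and distance of far_mid from where it was at the start of the episode below 0.004 m), for 0.2 s.
At the end, for the whole second after the job is handed in: The far rail is within 4 mm of square, the rule's eye is seated over the near-right peg (within 6 mm, down on the rail), and everything is at rest (value of joint far_rail between -0.004 and 0.004 m and horizontal distance between eye and peg_near_right below 0.006 m and height (world z) of eye below 0.036 m and linear speed of nose below 0.02 m/s and velocity of joint far_rail between -0.01 and 0.01 m/s); the robot touches nothing.
It fails at once if the nose is pressed on the frame with more than 8 N (contact force between nose and frame above 8 N).
It fails at once if the egg timer is displaced by more than 3 cm (distance of egg_timer from where it was at the start of the episode above 0.03 m).
It fails at once if the garlic is displaced by more than 3 cm (distance of garlic from where it was at the start of the episode above 0.03 m).
It also fails if it takes over 64 s, if anything falls off the work surface, if the arm or the gripper's body presses on something with over 40 N, if the wrist force passes 120 N, or if a joint passes its speed limit or range.

## Robot

A 6-joint arm with a two-finger parallel gripper is mounted at the origin on a cart in front of the work surface, level with it; the furniture and walls round the work are solid. World frame = base frame: x ahead of the robot, y to its left, z up, the work surface at z = 0. Lengths are in mm, angles in rad, forces in N, time in s.
With the tool pointing down it reaches from about 350 to 875 mm from the base axis. Payload 4.2 kg.
Tool frame: the origin (TCP) lies midway between the tips of the shut fingers; the grasp point (between the pads) lies 19 mm behind it; z points along the fingers, y is the line along which they close (so a half turn about z gives the same grasp; the last joint's range is limited). The gripper opens to 85 mm and grips with 20 to 120 N. Pads are 22 mm wide; open, the fingers measure 114 mm over their backs; the gripper's body (76 mm by 85 mm) begins 54 mm behind the grasp point. The pads swing forward as they close: fully open they stand 13 mm farther back than shut.
Start: joints at [1.394, 0.385, 0.008, 0, -1.194, -0.259], TCP at [263.801, 566.576, 231.312] pointing down, gripper open.
Joint ranges: [-3.14, 3.14], [-1.21, 2.06], [-1.07, 1.41], [-3.16, 2.05], [-2.99, -0.16], [-3.1, 3.1]. Speed limits (rad/s): [2.79, 2.79, 3.14, 3.14, 3.14, 3.14].

## Interface

Orientations are given as a unit quaternion [x, y, z, w].
In Python, from bench import sensors, get_image, camera_params, job_done gives the robot as it stands.
- The arm moves only by the tool servo_tool, never from a script. Its argument "motion" is a list of rows, each an object with "travel": the shift along the tool's x, y, z as a fraction of full scale, a list of three; "rot": the turn, a rotation vector about the tool's x, y, z as a fraction of full scale, a list of three; "hand": the opening, from 0 (shut) to 1 (fully open). In form: [{"travel": [x, y, z], "rot": [wx, wy, wz], "hand": hand}, ...]. A call has 1 to 10 rows; each row shifts and turns the commanded pose from where the row before left it, along the tool's axes as they then stand; what a row does not reach is not made up. Full scale, the value 1, is 25 cm for a shift and 360 degrees for a turn. A row lasts 1/12 s, in which the tool goes at most 41.7 mm and 7.16 degrees, less where a joint would pass 70% of its speed; a pose out of reach is approached as far as the arm can. A call with a number of a shift or a turn outside -1 to 1 is refused whole. A call with a gripper value outside its range is refused whole. The fingers move at their own pace and stop on an object; the grip force is fixed at half the most. Time passes only in rows, so rows that do not move let the fingers close. It gives the time, the measured TCP pose, the force, the opening and the grip force at its end, in the units of the state.
- sensors.read_state(): the state, without advancing time (a new reading comes with each control period).
- get_image(name): name is "scene" or "side" or "wrist"; returns (picture, depth): 384x512x3 uint8, red, green, blue; 384x512 float32, mm along the optical axis (not along the pixel's ray), 0 where there is no reading.
- camera_params(name): a dict with "camera_matrix" (3x3 intrinsics, pixels), "R" (3x3) and "t" (3): a world point X has camera coordinates R X + t; the wrist camera has in their place "mount" (4x4, takes a point from camera to tool coordinates, whose origin is the TCP and whose axes are the flange's). Camera axes: x right, y down, z forward; pixel columns grow to the right and rows downward; lengths in mm; the calibration is good to about 2 mm. A picture is of the moment at which its call begins: read the wrist's pose just before it. camera_params takes no time and is no camera call.
- job_done(): hands the job in; it is judged then, once.
The state is a dict: "clock": time; "joints": joint angles; "joint_vel": joint speeds; "joint_efforts": joint torques, N m; "position": TCP position; "ee_rot": TCP orientation; "contact_force": force on the tool from outside, world axes, zero at the start; "wrist_torque": the same for the moment, N m; "gripper_width": finger opening in mm; "grasp_force": force on a finger pad.
Only numpy, scipy, OpenCV 4.12 (cv2) and the standard library are available. Lean on these libraries where they do the work, as an engineer would, in place of code of your own. Each camera call takes 0.05 s, during which the arm holds its last target. There are 200 camera calls.

## Working session

There is one attempt and no reset: what is moved stays moved. The work goes in short steps, Python scripts to look and compute and a tool call to move; the robot and the scene stay as the last step left them, time stands still between calls to the robot, and variables do not carry over. Pictures are saved under pics/ and viewed, at most 10 in all, crops included, and the job is handed in when it is done.

Besides the shell and the picture viewer there is one more tool, called after "Emit:" in YAML: its name, and indented under it one key for each argument. servo_tool: Moves the arm, as the interface text tells. Its arguments: {"type":"object","properties":{"motion":{"type":"array"}},"required":["motion"]}

```bash
ls; mkdir -p pics
cat > h.py <<'E'
import numpy as np, cv2
from scipy.spatial.transform import Rotation as Ro
from bench import sensors, get_image, camera_params, job_done
def cam(n, st=None):
    p=camera_params(n); K=np.array(p["camera_matrix"])
    if "mount" in p:
        M=np.array(p["mount"]); st=st or sensors.read_state()
        R=Ro.from_quat(st["ee_rot"]).as_matrix(); Rc=R@M[:3,:3]; c=R@M[:3,3]+np.array(st["position"])
    else:
        Rw=np.array(p["R"]); Rc=Rw.T; c=-Rw.T@np.array(p["t"]).ravel()
    return K,Rc,c
def ray(C,u,v,z):
    K,Rc,c=C; d=Rc@np.linalg.solve(K,[u,v,1]); return c+d*(z-c[2])/d[2]
def proj(C,X):
    K,Rc,c=C; q=K@(Rc.T@(np.array(X)-c)); return q[:2]/q[2]
def cloud(C,D):
    K,Rc,c=C; v,u=np.mgrid[:D.shape[0],:D.shape[1]]
    P=np.stack([u,v,np.ones_like(u)],-1)@np.linalg.inv(K).T*D[...,None]
    return P@Rc.T+c
def save(n,I): cv2.imwrite("pics/"+n+".png",cv2.cvtColor(I,cv2.COLOR_RGB2BGR))
E
python3 - <<'E'
from h import *
for n in("scene","side"):
    I,D=get_image(n); np.savez(n,I=I,D=D); save(n,I); C=cam(n); print(n,C[2],C[1][:,2])
print(camera_params("wrist")); print(sensors.read_state())
E
```

```text
pics
scene [  25.63017327 -362.42298174  523.74305304] [ 0.59339745  0.61731313 -0.51653071]
side [  53.07867912 -594.16225015  500.20324007] [ 0.48248717  0.76218486 -0.43160209]
{'camera_matrix': array([[345.27346828,   0.        , 260.32880982],
       [  0.        , 345.27346828, 187.93673553],
       [  0.        ,   0.        ,   1.        ]]), 'mount': array([[ 5.28854619e-04, -9.52985359e-01, -3.03015883e-01,
         7.77266259e+01],
       [ 9.99999541e-01,  7.46086948e-04, -6.01141959e-04,
         6.27795025e-01],
       [ 7.98955681e-04, -3.03015426e-01,  9.52985316e-01,
        -1.41937990e+02],
       [ 0.00000000e+00,  0.00000000e+00,  0.00000000e+00,
         1.00000000e+00]])}
{'clock': 0.1, 'joints': array([ 1.39360803e+00,  3.85492400e-01,  6.77675542e-03, -4.18254014e-04,
       -1.19398936e+00, -2.58600511e-01]), 'joint_vel': array([ 5.42383157e-04, -3.06334738e-03,  3.79514949e-03,  1.59289878e-03,
        2.02286310e-04, -9.90600067e-05]), 'joint_efforts': array([-3.24856319e-04, -3.93317020e+01,  1.88930994e+01,  4.19799596e+00,
       -2.57072250e-03,  2.66755407e-06]), 'position': array([263.59899794, 566.13073728, 230.3313413 ]), 'ee_rot': array([ 9.76337649e-01, -2.16249500e-01, -1.55384288e-04,  9.61459092e-04]), 'contact_force': array([-0.252728  ,  0.72607948,  0.17728689]), 'wrist_torque': array([ 0.01148516, -0.04757107, -0.00099644]), 'grasp_force': 0.0, 'gripper_width': 85.38207411217208}
```

View pics/scene.png

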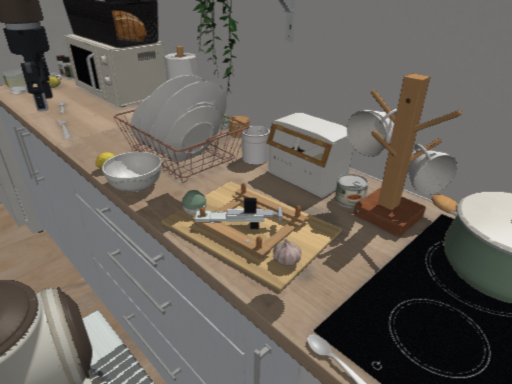

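View pics/side.png

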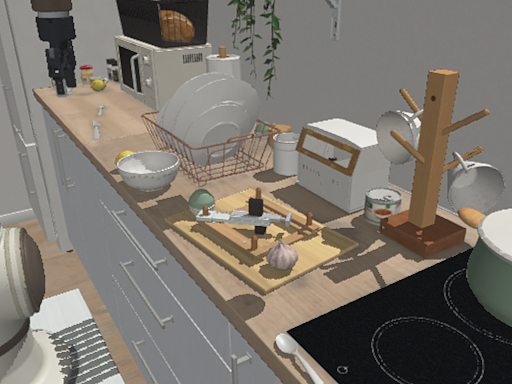

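Scene shows the board (corners about (170,228), (237,186), (338,235), (277,290)), rule from the eye (200,215) to the nose (280,212), knob (250,205), garlic (288,252) and timer (195,200).

Run:
```python
from h import *
for n,pts in(("scene",dict(cl=(170,228),ct=(237,186),cr=(338,235),cb=(277,290),knob=(250,203),eye=(200,215),nose=(280,212),g=(288,252),t=(195,200),pnr=(258,240),pfr=(296,210),pfl=(243,188))),("side",dict(knob=(257,203),eye=(205,213),pnr=(254,241),pfr=(308,217),g=(282,256),t=(202,200)))):
    f=np.load(n+".npz");P=cloud(cam(n),f["D"])
    for k,(u,v) in pts.items(): print(n,k,P[v,u].round())
```

```text
scene cl [369. 270.   2.]
scene ct [595. 295.  10.]
scene cr [627.  -7.   1.]
scene cb [407. -28.   3.]
scene knob [497. 141.  73.]
scene eye [420. 221.  38.]
scene nose [546.  96.  49.]
scene g [459.  -5.  49.]
scene t [436. 260.  53.]
scene pnr [441.  58.  51.]
scene pfr [578.  78.  49.]
scene pfl [559. 232.  46.]
side knob [502. 137.  77.]
side eye [425. 215.  43.]
side pnr [444.  55.  50.]
side pfr [584.  78.  48.]
side g [462.  -8.  45.]
side t [439. 256.  52.]
```

Run:
```python
from h import *
f=np.load("scene.npz");P=cloud(cam("scene"),f["D"]).reshape(-1,3)
a=np.array([264,566]);b=np.array([500,135]);d=b-a;L=np.hypot(*d);d=d/L
s=(P[:,:2]-a)@d;w=(P[:,:2]-a)@np.array([-d[1],d[0]])
for i in range(0,int(L)+100,60):
    for lo,hi in((-120,-60),(-60,0),(0,60),(60,120)):
        m=(s>i)&(s<i+60)&(w>lo)&(w<hi); print(int(P[m,2].max()) if m.any() else None,end=" ")
    print(i)
```

```text
346 457 455 68 0
None None 67 67 60
None 2 67 18 120
None 2 67 120 180
3 13 10 120 240
11 55 66 12 300
13 57 54 31 360
32 81 82 57 420
57 82 82 32 480
66 20 55 32 540
```

Emit:
servo_tool:
  motion:
    - {"travel":[0.122,0.09,0],"rot":[0,0,0],"hand":0.6}
    - {"travel":[0.122,0.09,0],"rot":[0,0,0],"hand":0.6}
    - {"travel":[0.122,0.09,0],"rot":[0,0,0],"hand":0.6}
    - {"travel":[0.122,0.09,0],"rot":[0,0,0],"hand":0.6}
    - {"travel":[0.122,0.09,0],"rot":[0,0,0],"hand":0.6}
    - {"travel":[0.122,0.09,0],"rot":[0,0,0],"hand":0.6}
    - {"travel":[0.122,0.09,0],"rot":[0,0,0],"hand":0.6}
    - {"travel":[0.122,0.09,0],"rot":[0,0,0],"hand":0.6}
    - {"travel":[0.122,0.09,0],"rot":[0,0,0],"hand":0.6}
    - {"travel":[0.122,0.09,0],"rot":[0,0,0],"hand":0.6}

```text
clock: 0.93
position: [445.6, 232.0, 231.1]
ee_rot: [0.976, -0.216, -0.0, 0.0]
contact_force: [1.0, 0.0, 0.2]
gripper_width: 51.5
grasp_force: 0.0
```

Emit:
servo_tool:
  motion:
    - {"travel":[0.122,0.09,0],"rot":[0,0,0],"hand":0.6}
    - {"travel":[0.122,0.09,0],"rot":[0,0,0],"hand":0.6}
    - {"travel":[0.122,0.09,0],"rot":[0,0,0],"hand":0.6}
    - {"travel":[0,0,0],"rot":[0,0,0.0156],"hand":0.6}
    - {"travel":[0,0,0],"rot":[0,0,0.0156],"hand":0.6}
    - {"travel":[0,0,0],"rot":[0,0,0.0156],"hand":0.6}
    - {"travel":[0,0,0],"rot":[0,0,0],"hand":0.6}
    - {"travel":[0,0,0],"rot":[0,0,0],"hand":0.6}
    - {"travel":[0,0,0],"rot":[0,0,0],"hand":0.6}

```text
clock: 1.68
position: [499.6, 134.1, 231.1]
ee_rot: [0.935, -0.356, -0.0, 0.0]
contact_force: [0.7, -0.7, 1.1]
gripper_width: 51.3
grasp_force: 0.0
```

Run:
```python
from h import *
s=sensors.read_state();I,D=get_image("wrist");save("w1",I);np.savez("w1",I=I,D=D,p=s["position"],q=s["ee_rot"]);print(s["position"],s["ee_rot"],s["joints"],s["clock"])
```

```text
[499.5683933  134.11563379 231.11544742] [ 9.34561981e-01 -3.55800299e-01 -1.71340999e-04  1.48292255e-04] [ 5.76292131e-01  2.01659685e-01 -2.52959477e-01 -1.13330376e-04
 -1.11661878e+00  2.67013393e-01] 1.6833
```

View pics/w1.png

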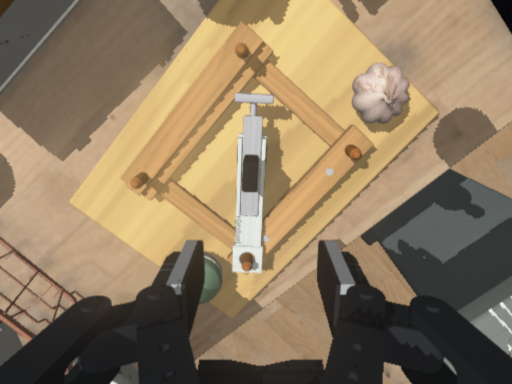

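Wrist view: near-left peg in the eye (247,260), near-right peg (353,152), far-right (242,50), far-left (139,181), nose (254,98), knob (250,173). Refine by height masks.

```bash
cat > m.py <<'E'
from h import *
def blobs(n,pts,zr):
    f=np.load(n+".npz");C=cam("wrist",dict(position=f["p"],ee_rot=f["q"]));P=cloud(C,f["D"])
    out={}
    for k,(u,v) in pts.items():
        lo,hi,w=zr[k]; s=np.zeros(P.shape[:2],bool); s[max(0,v-w):v+w,max(0,u-w):u+w]=1
        m=s&(P[...,2]>lo)&(P[...,2]<hi); vv,uu=np.nonzero(m); 
        if not len(uu): print(k,"none");continue
        zz=np.median(P[m][:,2]); o=ray(C,uu.mean(),vv.mean(),zz); out[k]=o
        r=cv2.minAreaRect(np.stack([uu,vv],1).astype(np.float32))
        print(k,len(uu),o.round(1),"px",uu.mean().round(1),vv.mean().round(1),"rect",np.round(r[1],1),round(r[2],1))
    return out,P,C
E
python3 - <<'E'
from m import *
o,P,C=blobs("w1",dict(nl=(247,260),nr=(353,152),fr=(242,50),fl=(139,181),nose=(254,98),knob=(250,173)),dict(nl=(52,62,14),nr=(51,62,14),fr=(51,62,14),fl=(51,62,14),nose=(46,54,26),knob=(76,90,30)))
for a,b in(("nl","nr"),("fl","fr"),("nl","fr"),("nr","fl"),("nl","knob"),("nl","nose")):
    d=o[b]-o[a]; print(a,b,np.hypot(*d[:2]).round(1),np.arctan2(d[1],d[0]).round(3))
for u,v in((250,120),(250,215),(247,240)): print(P[v,u])
E
```

```text
nl 57 [426.7 217.5  54.3] px 246.7 266.6 rect [7. 9.] 90.0
nr 95 [447.4  59.9  53.4] px 355.6 153.4 rect [10. 11.] 90.0
fr 125 [586.2  78.7  53.5] px 241.1 49.2 rect [12.  12.6] 18.4
fl 89 [565.6 235.9  53.7] px 135.7 182.5 rect [ 9. 10.] 90.0
nose 453 [545.8 100.6  48.7] px 253.7 102.2 rect [30. 39.] 90.0
knob 482 [502.2 143.6  80.1] px 249.8 176.0 rect [30. 16.] 90.0
nl nr 158.9 -1.44
fl fr 158.6 -1.441
nl fr 211.4 -0.716
nr fl 212.0 0.979
nl knob 105.6 -0.775
nl nose 166.9 -0.776
[535.924109   114.16808799  45.50093803]
[462.64331982 180.87079803  37.42406588]
[442.86841857 203.20595771  35.83309168]
```

Emit:
servo_tool:
  motion:
    - {"travel":[0,0,0],"rot":[0,0,0.0076],"hand":0.6}
    - {"travel":[-0.025,-0.034,0],"rot":[0,0,0],"hand":0.6}
    - {"travel":[0,0,0.14],"rot":[0,0,0],"hand":0.6}
    - {"travel":[0,0,0.14],"rot":[0,0,0],"hand":0.6}
    - {"travel":[0,0,0.14],"rot":[0,0,0],"hand":0.6}
    - {"travel":[0,0,0.12],"rot":[0,0,0],"hand":0.6}
    - {"travel":[0,0,0.08],"rot":[0,0,0],"hand":0.6}
    - {"travel":[0,0,0],"rot":[0,0,0],"hand":0.6}
    - {"travel":[0,0,0],"rot":[0,0,0],"hand":0.6}

```text
clock: 2.48
position: [501.2, 144.9, 75.8]
ee_rot: [0.926, -0.378, -0.0, 0.001]
contact_force: [1.2, -0.9, 0.5]
gripper_width: 51.3
grasp_force: 0.0
```

Run:
```python
from h import *
s=sensors.read_state();I,D=get_image("wrist");save("w2",I);np.savez("w2",I=I,D=D,p=s["position"],q=s["ee_rot"]);print(s["position"],s["ee_rot"],s["contact_force"],s["clock"])
```

```text
[501.22362506 144.93853239  75.76607248] [ 9.25799463e-01 -3.78013550e-01 -4.10175649e-04  9.70691718e-04] [ 1.15818922 -0.91937221  0.4603934 ] 2.4833
```

View pics/w2.png

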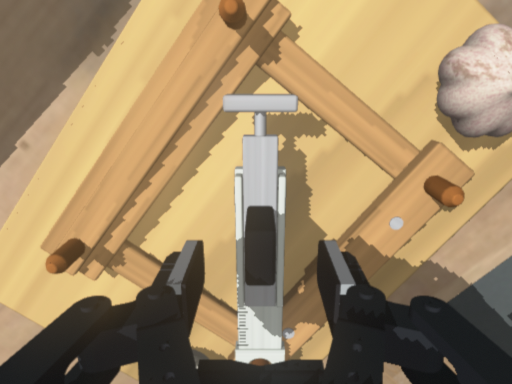

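Knob (261,245) is centred between the fingers (187, 335); far-right peg top (232,8), far-left (62,258), near-right (450,195).

Run:
```python
from m import *
o,P,C=blobs("w2",dict(nr=(450,195),fr=(232,8),fl=(62,258),nose=(260,102),knob=(260,245)),dict(nr=(51,62,22),fr=(51,62,22),fl=(51,62,22),nose=(46,54,40),knob=(77,90,45)))
f=np.load("w2.npz");R=Ro.from_quat(f["q"]).as_matrix()
for k in o: print(k,((o[k]-f["p"])@R).round(1))
print((P[102,260]),P[150,260],P[300,260])
```

```text
nr 329 [448.   60.4  53.5] px 453.3 196.5 rect [19.1 22.6] 45.0
fr 453 [585.1  79.3  53.9] px 231.5 9.4 rect [22. 25.] 90.0
fl 282 [565.5 235.1  53.7] px 55.1 264.3 rect [20. 18.] 0.0
nose 1453 [547.6  99.2  49. ] px 259.9 106.2 rect [47. 74.] 90.0
knob 1731 [502.6 143.2  80.1] px 260.0 256.1 rect [57. 30.] 90.0
nr [21.2 97.6 22.5]
fr [105.9 -11.9  21.8]
fl [ -17.2 -109.4   21.8]
nose [65.1  0.2 26.8]
knob [ 2.2  0.3 -4.3]
[548.91991907  97.7579648   49.10765412] [532.0520118  114.27908211  46.61945798] [469.11032345 175.9328305   46.75072019]
```

Emit:
servo_tool:
  motion:
    - {"travel":[0.006,0,0.044],"rot":[0,0,0],"hand":0.6}
    - {"travel":[0,0,0.042],"rot":[0,0,0],"hand":0.6}
    - {"travel":[0,0,0],"rot":[0,0,0],"hand":0.6}
    - {"travel":[0,0,0],"rot":[0,0,0],"hand":0.1}
    - {"travel":[0,0,0],"rot":[0,0,0],"hand":0}
    - {"travel":[0,0,0],"rot":[0,0,0],"hand":0}
    - {"travel":[0,0,0],"rot":[0,0,0],"hand":0}
    - {"travel":[0,0,0],"rot":[0,0,0],"hand":0}
    - {"travel":[0,0,0],"rot":[0,0,0],"hand":0}

```text
clock: 3.28
position: [503.2, 143.9, 56.3]
ee_rot: [0.926, -0.379, 0.001, -0.001]
contact_force: [-2.0, -0.7, 7.5]
gripper_width: 13.2
grasp_force: 61.4
```

Emit:
servo_tool:
  motion:
    - {"travel":[0,0,-0.006],"rot":[0,0,0],"hand":0}
    - {"travel":[0,-0.012,0],"rot":[0,0,-0.0046],"hand":0}
    - {"travel":[0,-0.012,0],"rot":[0,0,-0.0046],"hand":0}
    - {"travel":[0,0,0],"rot":[0,0,0],"hand":0}
    - {"travel":[0,0,0],"rot":[0,0,0],"hand":0}

```text
clock: 3.7
position: [505.9, 147.2, 56.4]
ee_rot: [0.936, -0.353, -0.0, 0.001]
contact_force: [-2.2, -1.2, 4.1]
gripper_width: 13.1
grasp_force: 61.2
```

```bash
cat > look.py <<'E'
from m import *
import sys
n=sys.argv[1]
s=sensors.read_state();I,D=get_image("wrist");save(n,I);np.savez(n,I=I,D=D,p=s["position"],q=s["ee_rot"]);print(s["position"],s["ee_rot"],s["contact_force"],s["clock"])
R=Ro.from_quat(s["ee_rot"]).as_matrix();print("yaw",np.arctan2(R[1,0],R[0,0]))
E
python3 look.py w3
```

```text
[505.87400893 147.24622095  56.37691219] [ 9.35779768e-01 -3.52584182e-01 -4.63429511e-04  6.37449065e-04] [-2.22082011 -1.15677161  4.08137184] 3.7
yaw -0.7206629484867687
```

View pics/w3.png

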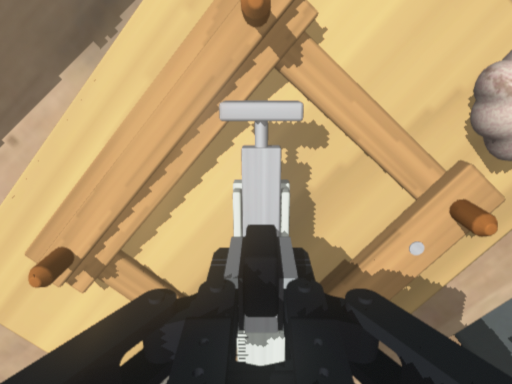

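Far-right peg (257,8) lines up with the nose centre (261,110). Slide out.

Emit:
servo_tool:
  motion:
    - {"travel":[0.02,0,0],"rot":[0,0,0],"hand":0}
    - {"travel":[0.02,0,0],"rot":[0,0,0],"hand":0}
    - {"travel":[0.02,0,0],"rot":[0,0,0],"hand":0}
    - {"travel":[0.02,0,0],"rot":[0,0,0],"hand":0}
    - {"travel":[0,0,0],"rot":[0,0,0],"hand":0}
    - {"travel":[0,0,0],"rot":[0,0,0],"hand":0}

```text
clock: 4.25
position: [522.1, 133.8, 56.4]
ee_rot: [0.936, -0.353, 0.0, 0.0]
contact_force: [-1.2, -2.6, 3.9]
gripper_width: 13.1
grasp_force: 61.2
```

```bash
python3 look.py w4
python3 - <<'E'
from m import *
o,P,C=blobs("w4",dict(nose=(260,100)),dict(nose=(46,54,45)))
f=np.load("w4.npz");R=Ro.from_quat(f["q"]).as_matrix()
Q=(P-f["p"])@R
m=(P[...,2]>46)&(P[...,2]<56)&(abs(Q[...,1])<22)&(Q[...,0]>50)&(Q[...,0]<130)
v,u=np.nonzero(m); print(sorted(set(v)),np.histogram(Q[m][:,0],bins=np.arange(56,112,2)))
E
```

```text
[522.14341403 133.75908371  56.36166797] [ 9.35805324e-01 -3.52517119e-01  2.32153239e-04  1.50755092e-04] [-1.23255653 -2.62617791  3.93787976] 4.25
yaw -0.720519066658874
nose 1963 [572.6  88.8  49.2] px 260.4 103.9 rect [85.2 77.5] 56.0
[np.int64(46), np.int64(47), np.int64(48), np.int64(49), np.int64(50), np.int64(51), np.int64(52), np.int64(53), np.int64(54), np.int64(55), np.int64(56), np.int64(57), np.int64(58), np.int64(59), np.int64(60), np.int64(61), np.int64(62), np.int64(63), np.int64(64), np.int64(65), np.int64(66), np.int64(67), np.int64(68), np.int64(69), np.int64(70), np.int64(71), np.int64(72), np.int64(73), np.int64(74), np.int64(75), np.int64(76), np.int64(101), np.int64(102), np.int64(103), np.int64(104), np.int64(105), np.int64(106), np.int64(107), np.int64(108), np.int64(109), np.int64(110), np.int64(111), np.int64(112), np.int64(113), np.int64(114), np.int64(115), np.int64(116), np.int64(117), np.int64(118), np.int64(119), np.int64(120), np.int64(122), np.int64(123), np.int64(124), np.int64(126), np.int64(127), np.int64(129), np.int64(132), np.int64(133), np.int64(134), np.int64(136), np.int64(138), np.int64(140), np.int64(141), np.int64(142)] (array([  3,   5, 248, 411, 423, 420, 138,   0,   0,   0,   0,  44, 114,
       159, 140, 133,  82,   9,   0,   0,   0,   0,   0,   0,   0,   0,
         0]), array([ 56,  58,  60,  62,  64,  66,  68,  70,  72,  74,  76,  78,  80,
        82,  84,  86,  88,  90,  92,  94,  96,  98, 100, 102, 104, 106,
       108, 110]))
```

Emit:
servo_tool:
  motion:
    - {"travel":[0.014,0,0],"rot":[0,0,0],"hand":0}
    - {"travel":[0.012,0,0],"rot":[0,0,0],"hand":0}
    - {"travel":[0,0,0],"rot":[0,0,0],"hand":0}
    - {"travel":[0,0,0],"rot":[0,0,0],"hand":0}

```text
clock: 4.63
position: [526.7, 130.0, 56.3]
ee_rot: [0.936, -0.352, 0.0, 0.0]
contact_force: [-2.3, -3.4, 4.1]
gripper_width: 12.9
grasp_force: 61.2
```

Emit:
servo_tool:
  motion:
    - {"travel":[0.003,0,0],"rot":[0,0,0],"hand":0}
    - {"travel":[0,0,0],"rot":[0,0,0],"hand":0}
    - {"travel":[0,0,0],"rot":[0,0,0],"hand":0}

```text
clock: 4.88
position: [526.9, 129.8, 56.3]
ee_rot: [0.936, -0.352, -0.0, 0.0]
contact_force: [-2.7, -2.9, 4.4]
gripper_width: 12.8
grasp_force: 61.2
```

Emit:
servo_tool:
  motion:
    - {"travel":[0.003,0,0],"rot":[0,0,0],"hand":0}
    - {"travel":[0,0,0],"rot":[0,0,0],"hand":0}
    - {"travel":[0,0,0],"rot":[0,0,0],"hand":0}

```text
clock: 5.13
position: [527.4, 129.4, 56.3]
ee_rot: [0.936, -0.352, -0.0, 0.0]
contact_force: [-3.3, -2.5, 4.2]
gripper_width: 12.9
grasp_force: 61.3
```

Emit:
servo_tool:
  motion:
    - {"travel":[0.003,0,0],"rot":[0,0,0],"hand":0}
    - {"travel":[0,0,0],"rot":[0,0,0],"hand":0}
    - {"travel":[0,0,0],"rot":[0,0,0],"hand":0}

```text
clock: 5.38
position: [528.1, 128.8, 56.3]
ee_rot: [0.936, -0.352, -0.0, 0.0]
contact_force: [-2.3, -2.6, 4.0]
gripper_width: 13.0
grasp_force: 61.3
```

Emit:
servo_tool:
  motion:
    - {"travel":[0.002,0,0],"rot":[0,0,0],"hand":0}
    - {"travel":[0,0,0],"rot":[0,0,0],"hand":0}
    - {"travel":[0,0,0],"rot":[0,0,0],"hand":0}

```text
clock: 5.63
position: [528.5, 128.4, 56.3]
ee_rot: [0.936, -0.352, -0.0, 0.0]
contact_force: [-3.2, -3.4, 4.3]
gripper_width: 13.0
grasp_force: 61.3
```

```bash
cat > gap.py <<'E'
from m import *
import sys
n=sys.argv[1]
f=np.load(n+".npz");C=cam("wrist",dict(position=f["p"],ee_rot=f["q"]));P=cloud(C,f["D"]);R=Ro.from_quat(f["q"]).as_matrix()
Q=(P-f["p"])@R
m=(P[...,2]>44)&(P[...,2]<58)&(abs(Q[...,1])<22)&(Q[...,0]>55)&(Q[...,0]<130)
print(np.histogram(Q[m][:,0],bins=np.arange(56,112,1))[0])
E
python3 look.py w5; python3 gap.py w5
```

```text
[528.46532505 128.44166052  56.28582601] [ 9.35922522e-01 -3.52205946e-01 -4.01360858e-05  4.77176711e-05] [-3.15850044 -3.35568703  4.32087476] 5.6333
yaw -0.7198540775392614
[ 23  20  25  22  83 170 221 189 200 222 176 245 150   0  10  31  63  50
  79  64  77  83  53  71  52  29   0   0   0   0   0   0   0   0   0   0
   0   0   0   0   0   0   0   0   0   0   0   0   0   0   0   0   0   0
   0]
```

Emit:
servo_tool:
  motion:
    - {"travel":[0.003,0,0],"rot":[0,0,0],"hand":0}
    - {"travel":[0,0,0],"rot":[0,0,0],"hand":0}
    - {"travel":[0,0,0],"rot":[0,0,0],"hand":0}

```text
clock: 5.93
position: [529.1, 127.9, 56.3]
ee_rot: [0.936, -0.352, -0.0, 0.0]
contact_force: [-4.6, -2.3, 4.3]
gripper_width: 12.6
grasp_force: 61.3
```

Emit:
servo_tool:
  motion:
    - {"travel":[0.002,0,0],"rot":[0,0,0],"hand":0}
    - {"travel":[0,0,0],"rot":[0,0,0],"hand":0}
    - {"travel":[0,0,0],"rot":[0,0,0],"hand":0}

```text
clock: 6.18
position: [529.4, 127.6, 56.3]
ee_rot: [0.936, -0.352, -0.0, 0.0]
contact_force: [-3.1, -2.6, 4.0]
gripper_width: 13.1
grasp_force: 61.3
```

Emit:
servo_tool:
  motion:
    - {"travel":[0.002,0,0],"rot":[0,0,0],"hand":0}
    - {"travel":[0,0,0],"rot":[0,0,0],"hand":0}
    - {"travel":[0,0,0],"rot":[0,0,0],"hand":0}

```text
clock: 6.43
position: [529.8, 127.3, 56.3]
ee_rot: [0.936, -0.352, -0.0, 0.0]
contact_force: [-2.7, -2.3, 4.1]
gripper_width: 12.7
grasp_force: 61.3
```

Emit:
servo_tool:
  motion:
    - {"travel":[0.002,0,0],"rot":[0,0,0],"hand":0}
    - {"travel":[0,0,0],"rot":[0,0,0],"hand":0}
    - {"travel":[0,0,0],"rot":[0,0,0],"hand":0}

```text
clock: 6.68
position: [530.1, 127.0, 56.3]
ee_rot: [0.936, -0.352, -0.0, 0.0]
contact_force: [-3.0, -2.3, 4.8]
gripper_width: 13.0
grasp_force: 61.3
```

Emit:
servo_tool:
  motion:
    - {"travel":[0.002,0,0],"rot":[0,0,0],"hand":0}
    - {"travel":[0,0,0],"rot":[0,0,0],"hand":0}
    - {"travel":[0,0,0],"rot":[0,0,0],"hand":0}

```text
clock: 6.93
position: [530.4, 126.8, 56.3]
ee_rot: [0.936, -0.352, -0.0, 0.0]
contact_force: [-3.5, -2.2, 3.6]
gripper_width: 12.8
grasp_force: 61.3
```

```bash
python3 look.py w6; python3 gap.py w6
```

```text
[530.42291326 126.76359918  56.28603797] [ 9.35926826e-01 -3.52194494e-01 -1.23600542e-04  8.60539781e-06] [-3.47772639 -2.18238198  3.594204  ] 6.9333
yaw -0.7198296182235737
[ 22  21  22  81 165 169 233 181 186 235 172 239  29  39  59  60  81  57
  84  66  64  65  31  13   0   0   0   0   0   0   0   0   0   0   0   0
   0   0   0   0   0   0   0   0   0   0   0   0   0   0   0   0   0   0
   0]
```

Emit:
servo_tool:
  motion:
    - {"travel":[0.002,0,0],"rot":[0,0,0],"hand":0}
    - {"travel":[0,0,0],"rot":[0,0,0],"hand":0}
    - {"travel":[0,0,0],"rot":[0,0,0],"hand":0}

```text
clock: 7.23
position: [530.8, 126.5, 56.3]
ee_rot: [0.936, -0.352, -0.0, 0.0]
contact_force: [-5.3, -1.3, 4.3]
gripper_width: 12.9
grasp_force: 61.3
```

Emit:
servo_tool:
  motion:
    - {"travel":[0.002,0,0],"rot":[0,0,0],"hand":0}
    - {"travel":[0,0,0],"rot":[0,0,0],"hand":0}
    - {"travel":[0,0,0],"rot":[0,0,0],"hand":0}

```text
clock: 7.48
position: [531.1, 126.2, 56.3]
ee_rot: [0.936, -0.352, -0.0, 0.0]
contact_force: [-5.6, -0.1, 5.1]
gripper_width: 13.1
grasp_force: 61.3
```

```bash
python3 look.py w7; python3 gap.py w7
```

```text
[531.05814066 126.15537739  56.26417999] [ 9.35923729e-01 -3.52202673e-01 -2.25183443e-04  1.06944707e-05] [-5.5550376  -0.06418446  5.05810694] 7.4833
yaw -0.7198471341562522
[ 16  23  18 129 198 173 228 187 199 217 212  44  48  49  60  69  83  57
  82  62  58  50  10   0   0   0   0   0   0   0   0   0   0   0   0   0
   0   0   0   0   0   0   0   0   0   0   0   0   0   0   0   0   0   0
   0]
```

Emit:
servo_tool:
  motion:
    - {"travel":[0.001,0,0],"rot":[0,0,0],"hand":0}
    - {"travel":[0,0,0],"rot":[0,0,0],"hand":0}
    - {"travel":[0,0,0],"rot":[0,0,0],"hand":0}
    - {"travel":[0,0,0],"rot":[0,0,0],"hand":0}

```text
clock: 7.87
position: [531.1, 126.1, 56.3]
ee_rot: [0.936, -0.352, -0.0, 0.0]
contact_force: [-5.2, 0.1, 6.1]
gripper_width: 12.9
grasp_force: 61.3
```

Emit:
servo_tool:
  motion:
    - {"travel":[0,0,0],"rot":[0,0,0],"hand":0}
    - {"travel":[0,0,0],"rot":[0,0,0],"hand":0}

```text
clock: 8.03
position: [531.1, 126.1, 56.3]
ee_rot: [0.936, -0.352, -0.0, -0.0]
contact_force: [-5.6, 0.6, 5.1]
gripper_width: 13.3
grasp_force: 61.3
```

Step 1 held at about 4.3 N. Retract and refine the peg positions from the pictures in hand.

Emit:
servo_tool:
  motion:
    - {"travel":[-0.01,0,0],"rot":[0,0,0],"hand":0}
    - {"travel":[-0.025,0,0],"rot":[0,0,0],"hand":0}
    - {"travel":[-0.025,0,0],"rot":[0,0,0],"hand":0}
    - {"travel":[0,0,0],"rot":[0,0,0],"hand":0}
    - {"travel":[0,0,0],"rot":[0,0,0],"hand":0}

```text
clock: 8.45
position: [520.8, 136.9, 56.4]
ee_rot: [0.936, -0.352, 0.001, -0.001]
contact_force: [0.1, 1.1, -0.6]
gripper_width: 12.8
grasp_force: 60.6
```

```bash
cat > pegs.py <<'E'
from h import *
def pegs(n,pts,w=16):
    f=np.load(n+".npz");C=cam("wrist",dict(position=f["p"],ee_rot=f["q"]));P=cloud(C,f["D"]);c=C[2];o={}
    for k,X in pts.items():
        m=(P[...,2]>47)&(P[...,2]<60)&(np.hypot(P[...,0]-X[0],P[...,1]-X[1])<w)
        v,u=np.nonzero(m)
        if len(u)<20 or u.min()<2 or v.min()<2 or u.max()>509: continue
        T=np.array([ray(C,a,b,56) for a,b in zip(u,v)])[:,:2]
        d=np.array(X[:2])-c[:2]; d/=np.hypot(*d); e=np.array([-d[1],d[0]])
        a=np.percentile((T@d),99)-5.7; l=T@e; o[k]=a*d+(np.percentile(l,1)+np.percentile(l,99))/2*e
        print(n,k,o[k].round(1),"width",np.ptp(l).round(1))
    return o
if __name__=="__main__":
    E=dict(nl=(427,218),nr=(448,60),fr=(585.5,79),fl=(565.5,235.5))
    for n in("w1","w2","w3","w6"):
        e=dict(E); 
        if n!="w1": e.pop("nl")
        if n=="w6": e.pop("fr")
        pegs(n,e)
E
python3 pegs.py; python3 look.py w8; python3 gap.py w8
```

```text
w1 nl [428.4 215.4] width 10.6
w1 nr [449.   60.4] width 11.3
w1 fr [585.5  78.7] width 11.0
w1 fl [565.5 233.7] width 11.2
w2 nr [450.3  61. ] width 11.2
w2 fl [565.3 232.9] width 11.2
w3 nr [450.4  61.2] width 11.1
w3 fl [565.6 232.7] width 11.2
w6 nr [450.7  60.4] width 11.1
w6 fl [566.2 232.7] width 11.3
[520.81996721 136.94016055  56.37826357] [ 9.36056633e-01 -3.51846961e-01  6.89378265e-04 -1.10493176e-03] [ 0.10862881  1.08112614 -0.60049174] 8.45
yaw -0.7190882961934416
[ 27  19  22  26  82 169 232 182 187 232 172 247 157   0   0   0   0   0
   0   0   0   0   0   0   0   8  45  58  69  71  79  81  81  68  66  50
  40   4   0   0   0   0   0   0   0   0   0   0   0   0   0   0   0   0
   0]
```

Emit:
servo_tool:
  motion:
    - {"travel":[0,0,-0.04],"rot":[0,0,0],"hand":0}
    - {"travel":[0,0,-0.08],"rot":[0,0,0],"hand":0}
    - {"travel":[0,0,-0.06],"rot":[0,0,0],"hand":0}
    - {"travel":[0,0,0],"rot":[0,0,0],"hand":0}
    - {"travel":[0,0,0],"rot":[0,0,-0.0093],"hand":0}
    - {"travel":[0,0,0],"rot":[0,0,-0.0193],"hand":0}
    - {"travel":[0,0,0],"rot":[0,0,-0.0193],"hand":0}
    - {"travel":[0,0,0],"rot":[0,0,-0.0193],"hand":0}
    - {"travel":[0,0,0],"rot":[0,0,-0.0193],"hand":0}
    - {"travel":[0,0,0],"rot":[0,0,-0.0193],"hand":0}

```text
clock: 9.33
position: [519.7, 135.4, 100.5]
ee_rot: [1.0, -0.025, -0.001, 0.0]
contact_force: [-0.1, 0.9, -1.9]
gripper_width: 12.9
grasp_force: 60.3
```

Emit:
servo_tool:
  motion:
    - {"travel":[0,0,0],"rot":[0,0,-0.0193],"hand":0}
    - {"travel":[0,0,0],"rot":[0,0,-0.0193],"hand":0}
    - {"travel":[0,0,0],"rot":[0,0,-0.0193],"hand":0}
    - {"travel":[0,0,0],"rot":[0,0,-0.0193],"hand":0}
    - {"travel":[0,0,0],"rot":[0,0,-0.0193],"hand":0}
    - {"travel":[0,0,0],"rot":[0,0,-0.0193],"hand":0}
    - {"travel":[0,0,0],"rot":[0,0,-0.0193],"hand":0}
    - {"travel":[0,0,0],"rot":[0,0,-0.0193],"hand":0}
    - {"travel":[0,0,0],"rot":[0,0,-0.0101],"hand":0}
    - {"travel":[0,0,0],"rot":[0,0,0],"hand":0}

```text
clock: 10.17
position: [519.7, 135.4, 100.5]
ee_rot: [0.883, 0.47, -0.001, -0.0]
contact_force: [1.0, 0.2, -2.6]
gripper_width: 12.8
grasp_force: 60.3
```

Emit:
servo_tool:
  motion:
    - {"travel":[0.02,-0.016,0],"rot":[0,0,0],"hand":0}
    - {"travel":[0.043,-0.033,0],"rot":[0,0,0],"hand":0}
    - {"travel":[0.02,-0.016,0],"rot":[0,0,0],"hand":0}
    - {"travel":[0,0,0],"rot":[0,0,0],"hand":0}
    - {"travel":[0,0,0],"rot":[0,0,0],"hand":0}
    - {"travel":[0,0,0],"rot":[0,0,0],"hand":0}

```text
clock: 10.67
position: [518.1, 162.3, 101.2]
ee_rot: [0.883, 0.47, -0.0, -0.0]
contact_force: [0.3, 0.5, -1.9]
gripper_width: 12.9
grasp_force: 60.3
```

```bash
python3 look.py w9; python3 gap.py w9
python3 - <<'E'
from h import *
out=[]
for n,(u,v) in(("scene",(258,225)),("side",(258,225))):
    I,D=get_image(n);np.savez(n+"2",I=I,D=D);out.append(cv2.resize(I[v-55:v+45,u-65:u+65],None,fx=3,fy=3,interpolation=cv2.INTER_CUBIC))
save("h1",np.vstack(out)[:600])
E
```

```text
[518.10813078 162.25106533 101.19254507] [ 8.82619110e-01  4.70088790e-01 -1.87883167e-04 -5.67109711e-06] [ 0.34518925  0.53421387 -1.86347155] 10.6667
yaw 0.9787827970958416
[ 0  0  0  0  0  0  0  0  0  0  0  0  0  0  0  0  0  0  0  0  0  0  0  0
  0  0  0 12 27 45 41 47 48 45 42 42 35 27 11  1  0  0  0  0  0  0  0  0
  0  0  0  0  0  0  0]
```

View pics/h1.png

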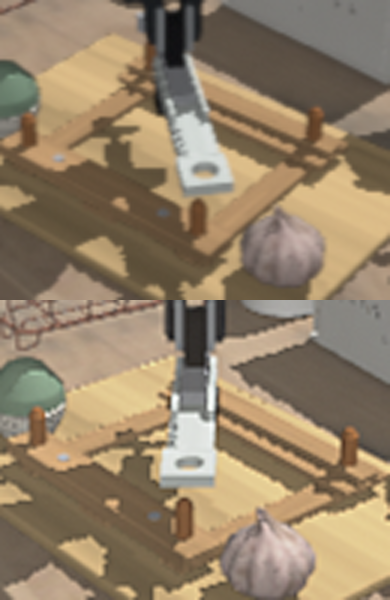

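Hover views: hole at scene (261.7,226.3) / side (255.7,224.3); near-right peg top at scene (259,237.7) / side (254.3,237.7).

Run:
```python
from h import *
for n,h,p in(("scene",(261.7,226.3),(259,237.7)),("side",(255.7,224.3),(254.3,237.7))):
    C=cam(n); I=np.load(n+"2.npz")["I"].astype(int)
    print(n,"hole",ray(C,*h,82.8).round(1),"peg",ray(C,*p,56).round(1))
    # pixel dumps for refinement: eye plate bright mask
    g=cv2.cvtColor(I.astype(np.uint8),cv2.COLOR_RGB2HSV); m=((g[...,1]<40)&(g[...,2]>120)).astype(np.uint8)
    u,v=map(int,h); s=m[v-12:v+14,u-14:u+15]
    print("\n".join("".join(".#"[x] for x in r) for r in s))
    mp=((g[...,1]>140)&(g[...,0]<15)).astype(np.uint8);u,v=map(int,p);print("\n".join("".join(".#"[x] for x in r) for r in mp[v-4:v+14,u-8:u+10]), (u-8,v-4))
def tri(a,b):
    A=[];B=[]
    for n,q in(("scene",a),("side",b)):
        K,Rc,c=cam(n);d=Rc@np.linalg.solve(K,[*q,1]);d/=np.linalg.norm(d);M=np.eye(3)-np.outer(d,d);A.append(M);B.append(M@c)
    return np.linalg.solve(sum(A),sum(B)).round(1)
print(tri((261.7,226.3),(255.7,224.3)),tri((259,237.7),(254.3,237.7)))
```

```text
scene hole [447.4  54.6  82.8] peg [442.9  57.   56. ]
....##############...........
...###############...........
....##############...........
....###############..........
....###############..........
.....##############..........
.....##############..........
.....################........
.....################........
.....#################.......
.....#################.......
.....#################.......
.....############.#####......
.....######......######......
......#####......######......
......#######..#########.....
......##################.....
......#################......
.......################......
.......################......
.......##########............
.............................
.............................
.............................
.............................
.............................
..................
..................
..................
..................
.......#..........
.......###........
......####........
......####........
......####........
......####........
......####........
......####........
......####........
......####........
[... 614 characters left out ...]
##.....
.....###################.....
......#################......
.....##################......
.....##################......
......#####..................
.............................
.............................
.............................
.............................
.............................
..................
..................
..................
........#.........
.......#.#........
......#..##.......
..........#.......
.........##.......
......#...#.......
..........#.......
......#...#.......
..................
......#...#.......
..........#.......
......#...#.......
.......##.........
..................
.................. (246, 233)
[448.2  55.1  82.7] [448.7  62.2  50.9]
```

Run:
```python
from h import *
s=sensors.read_state();R=Ro.from_quat(s["ee_rot"]).as_matrix();p=s["position"]
for n in("scene","side"):
    P=cloud(cam(n),np.load(n+"2.npz")["D"]);Q=(P-p)@R
    m=(abs(Q[...,1])<30)&(Q[...,0]<-60)&(Q[...,0]>-160)&(P[...,2]>70)
    q=Q[m];print(n,"z",np.histogram(P[m][:,2],bins=np.arange(70,92,1))[0])
    t=m&(P[...,2]>79);q=Q[t]
    for a in range(-146,-90,4):
        k=(q[:,0]>a)&(q[:,0]<=a+4); print(a,k.sum(),*(q[k,1].min().round(1),q[k,1].max().round(1)) if k.any() else "")
    print("topmin",np.percentile(q[:,0],[0,2,5]).round(1), "ymid", ((np.percentile(q[q[:,0]<-95,1],1)+np.percentile(q[q[:,0]<-95,1],99))/2).round(1))
    g=(np.hypot(P[...,0]-447,P[...,1]-59)<14)&(P[...,2]>36)&(P[...,2]<60)
    w=P[g];print("peg",g.sum(),w[:,2].max(),np.percentile(w,[0,50,100],axis=0).round(1).tolist(),((w-p)@R)[:,:2].mean(0).round(1))
```

```text
scene z [  0   0   0   0   3   7   9  12  10  12  13  27 102 172  44   3   2   3
   1   3   5]
-146 37 -14.8 14.4
-142 25 -16.2 15.2
-138 12 -13.3 15.5
-134 13 -16.2 15.1
-130 10 -16.0 15.8
-126 17 -15.5 14.7
-122 30 -16.5 15.0
-118 24 -15.8 14.5
-114 12 -13.0 13.3
-110 19 -14.3 11.5
-106 17 -14.1 12.8
-102 15 -13.4 13.6
-98 17 -14.4 12.0
-94 16 -14.1 12.8
topmin [-146.6 -145.2 -144.1] ymid -0.6
peg 59 56.9987315457181 [[439.0, 51.9, 36.1], [442.2, 56.8, 48.4], [450.1, 65.5, 57.0]] [-128.7   -4.4]
side z [  0   0   0   0   5  18   7  11  16  15  15  34 145 112  28   5   1   3
   1   3   7]
-146 23 -13.0 15.2
-142 33 -14.8 15.1
-138 17 -15.1 15.0
-134 15 -15.3 14.9
-130 9 -15.5 13.1
-126 10 -13.9 14.7
-122 23 -12.4 16.4
-118 23 -14.4 16.3
-114 16 -14.5 16.2
-110 20 -11.2 12.5
-106 15 -13.3 14.2
-102 18 -13.5 12.2
-98 14 -9.9 14.0
-94 14 -12.0 13.9
topmin [-144.  -143.  -142.3] ymid 0.6
peg 65 56.60154838835814 [[440.6, 54.9, 36.3], [445.0, 57.5, 47.6], [450.5, 65.5, 56.6]] [-126.9   -2.6]
```

Emit:
servo_tool:
  motion:
    - {"travel":[0.01,-0.006,0],"rot":[0,0,0],"hand":0}
    - {"travel":[0.009,-0.006,0.02],"rot":[0,0,0],"hand":0}
    - {"travel":[0,0,0.02],"rot":[0,0,0],"hand":0}
    - {"travel":[0,0,0],"rot":[0,0,0],"hand":0}
    - {"travel":[0,0,0],"rot":[0,0,0],"hand":0}

```text
clock: 11.23
position: [518.1, 167.4, 90.6]
ee_rot: [0.883, 0.47, -0.001, 0.0]
contact_force: [0.2, -0.2, -2.3]
gripper_width: 12.8
grasp_force: 60.3
```

```bash
cat > ep.py <<'E'
from h import *
s=sensors.read_state();R=Ro.from_quat(s["ee_rot"]).as_matrix();p=s["position"];print(p,s["clock"])
dz=p[2]-56.4
out=[]
for n in("scene","side"):
    I,D=get_image(n);C=cam(n);P=cloud(C,D);Q=(P-p)@R;np.savez(n+"3",I=I,D=D)
    out.append(cv2.resize(I[190:270,200:310],None,fx=3,fy=3,interpolation=cv2.INTER_CUBIC))
    t=(abs(Q[...,1])<22)&(Q[...,0]<-60)&(Q[...,0]>-160)&(abs(P[...,2]-38-dz)<3)
    q=Q[t]; e=np.percentile(q[:,0],1)
    k=q[:,0]<e+30; eye=np.array([e-.4+16,(np.percentile(q[k,1],1)+np.percentile(q[k,1],99))/2])
    g=(np.hypot(P[...,0]-447,P[...,1]-60)<14)&(P[...,2]>33)&(P[...,2]<min(58,28+dz))
    w=Q[g][:,:2]; d=P[g][:,:2].mean(0)-C[2][:2]; d/=np.hypot(*d)
    top=(P[g][:,2]>54.5).mean()
    peg=w.mean(0)+4.7*(1-top)*(R[:2,:2].T@d)
    print(n,"eye",eye.round(1),"peg",peg.round(1),g.sum(),"move",(peg-eye).round(1),"platez",np.median(P[t][:,2]).round(1),"w",np.ptp(q[k,1]).round(1))
save("ep%d"%(s["clock"]*10),np.vstack(out))
E
python3 ep.py
```

```text
[518.05663306 167.36703236  90.60451209] 11.2333
scene eye [-129.8   -0.3] peg [-129.6   -0.6] 56 move [ 0.2 -0.3] platez 72.7 w 32.1
side eye [-128.6    0.7] peg [-127.4    0.3] 71 move [ 1.2 -0.4] platez 72.6 w 31.6
```

Emit:
servo_tool:
  motion:
    - {"travel":[0.003,-0.001,0.02],"rot":[0,0,0],"hand":0}
    - {"travel":[0,0,0.02],"rot":[0,0,0],"hand":0}
    - {"travel":[0,0,0.015],"rot":[0,0,0],"hand":0}
    - {"travel":[0,0,0.01],"rot":[0,0,0],"hand":0}
    - {"travel":[0,0,0],"rot":[0,0,0],"hand":0}
    - {"travel":[0,0,0],"rot":[0,0,0],"hand":0}

```text
clock: 11.83
position: [518.6, 168.3, 74.8]
ee_rot: [0.883, 0.47, -0.0, 0.0]
contact_force: [1.1, 0.3, -1.9]
gripper_width: 13.1
grasp_force: 60.3
```

```bash
python3 ep.py;python3 look.py w10; python3 gap.py w10
```

```text
[518.61933729 168.30107712  74.78846497] 11.8333
scene eye [-130.    -0.4] peg [-131.4   -0.4] 18 move [-1.4  0. ] platez 56.9 w 31.8
side eye [-127.4    0.7] peg [-128.7    0.3] 30 move [-1.2 -0.3] platez 56.6 w 31.6
[518.75394926 168.41375987  75.14199719] [8.82665869e-01 4.70001023e-01 3.10658194e-05 2.45768718e-05] [-0.55362237 -1.18151216 -2.34085829] 11.9333
yaw 0.978583875749881
[ 0  0  0  0  0  0  0  0  0  0  0  9  0  0  0  0  0  0  0  0  0  0 35 38
 55 59 52 70 56 60 50 42 28  9  0  0  0  0  0  0  0  0  0  0  0  0  0  0
  0  0  0  0  0  0  0]
```

```bash
ls pics | tail -5; cp $(ls -t pics/ep*.png|head -1) pics/cur.png
```

```text
w5.png
w6.png
w7.png
w8.png
w9.png
```

View pics/cur.png

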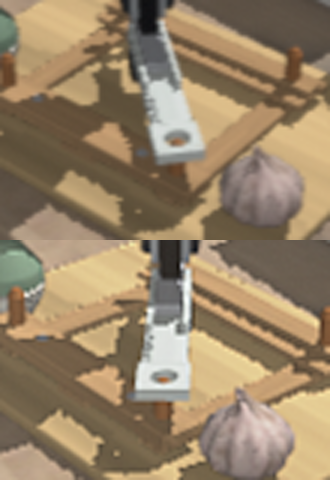

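The peg shows in the hole in both views (crop (178,140) and (165,378)), with no contact force. Continue down.

Emit:
servo_tool:
  motion:
    - {"travel":[-0.001,0,0.02],"rot":[0,0,0],"hand":0}
    - {"travel":[0,0,0.02],"rot":[0,0,0],"hand":0}
    - {"travel":[0,0,0.015],"rot":[0,0,0],"hand":0}
    - {"travel":[0,0,0.01],"rot":[0,0,0],"hand":0}
    - {"travel":[0,0,0.004],"rot":[0,0,0],"hand":0}
    - {"travel":[0,0,0],"rot":[0,0,0],"hand":0}
    - {"travel":[0,0,0],"rot":[0,0,0],"hand":0}

```text
clock: 12.57
position: [518.7, 168.3, 57.8]
ee_rot: [0.883, 0.47, 0.0, 0.0]
contact_force: [0.3, 1.0, -1.9]
gripper_width: 12.6
grasp_force: 60.3
```

```bash
python3 ep.py;python3 look.py w11; python3 gap.py w11
```

```text
[518.67183959 168.25897707  57.76491195] 12.5667
scene eye [-130.1   -0.2] peg [nan nan] 0 move [nan nan] platez 39.8 w 32.0
side eye [-127.9    0.4] peg [nan nan] 0 move [nan nan] platez 39.6 w 31.6
[518.73006363 168.30884031  57.99713131] [ 8.82659530e-01  4.70012866e-01  2.43308990e-04 -7.97339091e-06] [-1.40502528 -0.0722091  -3.5224381 ] 12.6667
yaw 0.9786107866911766
[ 34  29  28  76 176 171 217 201 173 242 169 243   0   0   0   0   0   0
   0   0   0   5  24  60  68  60  81  77  70  72  65  51  38   9   0   0
   0   0   0   0   0   0   0   0   0   0   0   0   0   0   0   0   0   0
   0]ep.py:12: RuntimeWarning: Mean of empty slice.
  w=Q[g][:,:2]; d=P[g][:,:2].mean(0)-C[2][:2]; d/=np.hypot(*d)
  ret = um.true_divide(
ep.py:13: RuntimeWarning: Mean of empty slice.
  top=(P[g][:,2]>54.5).mean()
  ret = ret.dtype.type(ret / rcount)
ep.py:14: RuntimeWarning: Mean of empty slice.
  peg=w.mean(0)+4.7*(1-top)*(R[:2,:2].T@d)
```

Emit:
servo_tool:
  motion:
    - {"travel":[0,0,0.006],"rot":[0,0,0],"hand":0}
    - {"travel":[0,0,0],"rot":[0,0,0],"hand":0}
    - {"travel":[0,0,0],"rot":[0,0,0],"hand":0}

```text
clock: 12.97
position: [518.7, 168.3, 56.4]
ee_rot: [0.883, 0.47, 0.0, 0.0]
contact_force: [0.7, -0.1, -1.4]
gripper_width: 12.8
grasp_force: 60.5
```

Emit:
servo_tool:
  motion:
    - {"travel":[0.012,0,0],"rot":[0,0,0],"hand":0}
    - {"travel":[0.012,0,0],"rot":[0,0,0],"hand":0}
    - {"travel":[0,0,0],"rot":[0,0,0],"hand":0}
    - {"travel":[0,0,0],"rot":[0,0,0],"hand":0}

```text
clock: 13.3
position: [522.2, 173.5, 56.4]
ee_rot: [0.883, 0.47, 0.0, -0.0]
contact_force: [-0.6, -1.4, -0.6]
gripper_width: 13.3
grasp_force: 60.5
```

```bash
python3 look.py w12; python3 gap.py w12
```

```text
[522.20302982 173.52240751  56.44343195] [ 8.82647482e-01  4.70035439e-01  3.25807920e-04 -5.17214400e-05] [-0.63831662 -1.40400252 -0.5723279 ] 13.3
yaw 0.9786619808000547
[ 25  21  22  65 181 171 218 200 175 238 169 243   0   0   0   3  39  42
  70  81  56  84  69  69  72  41  40   0   0   0   0   0   0   0   0   0
   0   0   0   0   0   0   0   0   0   0   0   0   0   0   0   0   0   0
   0]
```

Emit:
servo_tool:
  motion:
    - {"travel":[0.006,0,0],"rot":[0,0,0],"hand":0}
    - {"travel":[0.004,0,0],"rot":[0,0,0],"hand":0}
    - {"travel":[0,0,0],"rot":[0,0,0],"hand":0}
    - {"travel":[0,0,0],"rot":[0,0,0],"hand":0}

```text
clock: 13.68
position: [523.4, 175.3, 56.4]
ee_rot: [0.883, 0.47, 0.0, -0.0]
contact_force: [-0.7, 0.2, -0.1]
gripper_width: 12.8
grasp_force: 60.6
```

Emit:
servo_tool:
  motion:
    - {"travel":[0.002,0,0],"rot":[0,0,0],"hand":0}
    - {"travel":[0,0,0],"rot":[0,0,0],"hand":0}
    - {"travel":[0,0,0],"rot":[0,0,0],"hand":0}

```text
clock: 13.93
position: [523.6, 175.6, 56.4]
ee_rot: [0.883, 0.47, -0.0, 0.0]
contact_force: [-0.9, -1.2, 0.0]
gripper_width: 13.0
grasp_force: 60.6
```

Emit:
servo_tool:
  motion:
    - {"travel":[0.002,0,0],"rot":[0,0,0],"hand":0}
    - {"travel":[0,0,0],"rot":[0,0,0],"hand":0}
    - {"travel":[0,0,0],"rot":[0,0,0],"hand":0}

```text
clock: 14.18
position: [523.9, 176.1, 56.4]
ee_rot: [0.883, 0.47, 0.0, 0.0]
contact_force: [-0.9, -0.3, -0.3]
gripper_width: 12.8
grasp_force: 60.6
```

```bash
python3 look.py w13; python3 gap.py w13
```

```text
[523.89555407 176.08448245  56.37021819] [8.82665746e-01 4.70001256e-01 2.15905549e-05 1.61411712e-05] [-0.92310973 -0.26946453 -0.29694602] 14.1833
yaw 0.9785844019562261
[ 24  21  19  65 184 170 208 210 174 246 169 242   9  28  63  49  81  58
  82  82  55  72  41  41   0   0   0   0   0   0   0   0   0   0   0   0
   0   0   0   0   0   0   0   0   0   0   0   0   0   0   0   0   0   0
   0]
```

Emit:
servo_tool:
  motion:
    - {"travel":[0.002,0,0],"rot":[0,0,0],"hand":0}
    - {"travel":[0,0,0],"rot":[0,0,0],"hand":0}
    - {"travel":[0,0,0],"rot":[0,0,0],"hand":0}

```text
clock: 14.48
position: [524.2, 176.6, 56.4]
ee_rot: [0.883, 0.47, 0.0, 0.0]
contact_force: [-1.2, -1.0, -0.3]
gripper_width: 12.9
grasp_force: 60.7
```

Emit:
servo_tool:
  motion:
    - {"travel":[0.002,0,0],"rot":[0,0,0],"hand":0}
    - {"travel":[0,0,0],"rot":[0,0,0],"hand":0}
    - {"travel":[0,0,0],"rot":[0,0,0],"hand":0}

```text
clock: 14.73
position: [524.4, 176.9, 56.4]
ee_rot: [0.883, 0.47, -0.0, 0.0]
contact_force: [-0.4, -1.2, 1.4]
gripper_width: 12.6
grasp_force: 60.7
```

Emit:
servo_tool:
  motion:
    - {"travel":[0.002,0,0],"rot":[0,0,0],"hand":0}
    - {"travel":[0,0,0],"rot":[0,0,0],"hand":0}
    - {"travel":[0,0,0],"rot":[0,0,0],"hand":0}

```text
clock: 14.98
position: [524.6, 177.1, 56.3]
ee_rot: [0.883, 0.47, -0.0, 0.0]
contact_force: [-1.3, -3.0, 1.4]
gripper_width: 12.4
grasp_force: 60.8
```

```bash
python3 look.py w14; python3 gap.py w14
```

```text
[524.58263011 177.11765248  56.33923919] [ 8.82695683e-01  4.69944977e-01 -2.11953857e-04  6.82274163e-05] [-1.33657084 -2.97774678  1.35697594] 14.9833
yaw 0.9784569261805787
[ 30  20  18 112 207 176 217 203 172 243 177 118  45  44  62  67  84  56
  83  77  46  57  22   0   0   0   0   0   0   0   0   0   0   0   0   0
   0   0   0   0   0   0   0   0   0   0   0   0   0   0   0   0   0   0
   0]
```

Emit:
servo_tool:
  motion:
    - {"travel":[0.002,0,0],"rot":[0,0,0],"hand":0}
    - {"travel":[0,0,0],"rot":[0,0,0],"hand":0}
    - {"travel":[0,0,0],"rot":[0,0,0],"hand":0}

```text
clock: 15.28
position: [524.8, 177.5, 56.3]
ee_rot: [0.883, 0.47, -0.0, 0.0]
contact_force: [-1.6, -3.3, 1.7]
gripper_width: 12.7
grasp_force: 60.8
```

Emit:
servo_tool:
  motion:
    - {"travel":[0.002,0,0],"rot":[0,0,0],"hand":0}
    - {"travel":[0,0,0],"rot":[0,0,0],"hand":0}
    - {"travel":[0,0,0],"rot":[0,0,0],"hand":0}
    - {"travel":[0,0,0],"rot":[0,0,0],"hand":0}

```text
clock: 15.62
position: [525.1, 177.8, 56.3]
ee_rot: [0.883, 0.47, -0.0, 0.0]
contact_force: [-1.7, -3.9, 3.4]
gripper_width: 12.8
grasp_force: 60.9
```

```bash
python3 look.py w15; python3 gap.py w15
```

```text
[525.05627378 177.84192352  56.31827769] [ 8.82686106e-01  4.69962889e-01 -3.34748361e-04  1.00429763e-04] [-1.6873946  -3.91820163  3.42535706] 15.6167
yaw 0.9784975801737379
[ 26  20  79 184 225 172 212 205 175 239 152  31  52  59  69  67  84  58
  78  70  38  38   0   0   0   0   0   0   0   0   0   0   0   0   0   0
   0   0   0   0   0   0   0   0   0   0   0   0   0   0   0   0   0   0
   0]
```

Emit:
servo_tool:
  motion:
    - {"travel":[0.0015,0,0],"rot":[0,0,0],"hand":0}
    - {"travel":[0,0,0],"rot":[0,0,0],"hand":0}
    - {"travel":[0,0,0],"rot":[0,0,0],"hand":0}
    - {"travel":[0,0,0],"rot":[0,0,0],"hand":0}
    - {"travel":[0,0,0],"rot":[0,0,0],"hand":0}

```text
clock: 16.08
position: [525.2, 178.1, 56.3]
ee_rot: [0.883, 0.47, -0.0, 0.0]
contact_force: [-1.6, -4.2, 3.4]
gripper_width: 12.9
grasp_force: 61.0
```

```bash
python3 look.py w16; python3 gap.py w16; python3 ep.py 2>/dev/null; python3 -c "
from pegs import *
pegs('w16',dict(nr=(450,60),fr=(585.5,79)));pegs('w8',dict(fl=(565.5,233),nr=(450,61),fr=(585.5,79)));pegs('w9',dict(nl=(428,217),fl=(565.5,233),fr=(585.5,79)))"
```

```text
[525.23710291 178.14833057  56.29265396] [ 8.82696910e-01  4.69942548e-01 -3.94491208e-04  1.02439374e-04] [-1.64124295 -4.24762259  3.39004714] 16.0833
yaw 0.9784515447425435
[ 24  12 161 176 236 171 213 204 185 232  89  37  54  63  69  69  84  56
  77  67  34  22   0   0   0   0   0   0   0   0   0   0   0   0   0   0
   0   0   0   0   0   0   0   0   0   0   0   0   0   0   0   0   0   0
   0]
[525.24525079 178.15775089  56.28623396] 16.1333
scene eye [-141.6   -0.3] peg [nan nan] 0 move [nan nan] platez 38.6 w 31.9
side eye [-140.1    0.5] peg [nan nan] 0 move [nan nan] platez 38.1 w 31.5
w16 fr [585.8  83.8] width 11.3
w8 fl [565.5 233.1] width 11.2
w8 nr [450.2  61.4] width 11.3
w8 fr [585.   79.9] width 10.9
w9 nl [430.  219.1] width 11.5
w9 fl [565.5 236.7] width 11.3
w9 fr [585.7  83.3] width 11.5
```

Step 2 held at about 4 N. Retract the tongue a little, release and rise.

Emit:
servo_tool:
  motion:
    - {"travel":[-0.01,0,0],"rot":[0,0,0],"hand":0}
    - {"travel":[-0.02,0,0],"rot":[0,0,0],"hand":0}
    - {"travel":[0,0,0],"rot":[0,0,0],"hand":0}
    - {"travel":[0,0,0],"rot":[0,0,0],"hand":0.6}
    - {"travel":[0,0,0],"rot":[0,0,0],"hand":0.6}
    - {"travel":[0,0,0],"rot":[0,0,0],"hand":0.6}
    - {"travel":[0,0,0],"rot":[0,0,0],"hand":0.6}
    - {"travel":[0,0,-0.05],"rot":[0,0,0],"hand":0.6}
    - {"travel":[0,0,-0.1],"rot":[0,0,0],"hand":0.6}
    - {"travel":[0,0,-0.14],"rot":[0,0,0],"hand":0.6}

```text
clock: 17.07
position: [519.5, 171.3, 126.9]
ee_rot: [0.883, 0.47, -0.003, 0.0]
contact_force: [0.4, 0.5, 0.5]
gripper_width: 51.6
grasp_force: 0.0
```

Emit:
servo_tool:
  motion:
    - {"travel":[0,0,-0.14],"rot":[0,0,0],"hand":0.6}
    - {"travel":[0,0,-0.14],"rot":[0,0,0],"hand":0.6}
    - {"travel":[0,0,-0.14],"rot":[0,0,0],"hand":0.6}
    - {"travel":[0,0,0],"rot":[0,0,0],"hand":0.6}
    - {"travel":[0,0,0],"rot":[0,0,0],"hand":0.6}

```text
clock: 17.48
position: [522.2, 173.0, 236.4]
ee_rot: [0.883, 0.47, 0.003, -0.0]
contact_force: [0.6, -0.3, -0.9]
gripper_width: 51.2
grasp_force: 0.0
```

```bash
python3 look.py w17
python3 - <<'E'
from pegs import *
def sh(o):
    near=(o['nl']+o['nr'])/2; far=(o['fl']+o['fr'])/2
    u=(o['nl']-o['nr'])+(o['fl']-o['fr']); u/=np.hypot(*u)
    d1=np.hypot(*(o['fr']-o['nl']));d2=np.hypot(*(o['fl']-o['nr']))
    print("shift",((far-near)@u).round(2),"diag",d1.round(1),d2.round(1),"sep",np.hypot(*(o['nl']-o['nr'])).round(1),np.hypot(*(o['fl']-o['fr'])).round(1))
sh(pegs('w1',dict(nl=(427,218),nr=(448,60),fr=(585.5,79),fl=(565.5,235.5))))
sh(pegs('w17',dict(nl=(429,218),nr=(450,62),fr=(585.5,82),fl=(565.5,235.5))))
E
```

```text
[522.24764023 172.98418503 236.3936694 ] [ 8.82656990e-01  4.70007615e-01  3.05353168e-03 -3.95651339e-04] [ 0.60138828 -0.32851542 -0.90124203] 17.4833
yaw 0.9786101162794579
w1 nl [428.1 215.8] width 10.6
w1 nr [448.6  60.8] width 11.3
w1 fr [585.1  79.2] width 11.0
w1 fl [565.1 234.1] width 11.2
shift 0.43 diag 208.1 208.7 sep 156.3 156.2
w17 nl [429.1 219.7] width 10.7
w17 nr [449.3  63.9] width 10.7
w17 fr [586.1  82.6] width 11.2
w17 fl [567.9 228.4] width 22.8
shift -3.86 diag 208.4 202.7 sep 157.1 146.9
```

View pics/w17.png

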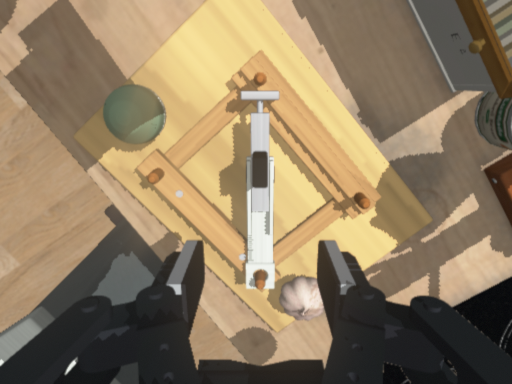

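The eye is seated over the near-right peg at (261,280), with the nose at (260,96) clear of the pegs and the garlic and timer in place. Sight gives a rail shift of about 0.5 mm. The two touch readings agree within 1 mm, so the frame is already square and I'm leaving the rail alone.

```bash
python3 -c "
from h import *
print(job_done())"
```

```text
the job is handed in; nothing more can be done
None
```

I measured both diagonals at roughly 4 N of nose force, and they agree within about 1 mm (rail about 0.5 mm off square), so I left the far rail alone; the rule's eye is down over the near-right peg and the job is handed in, with no pass/fail result returned.

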